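Clamp the burnishing block in the screw press

TASK

Push the grooved maple burnishing block fully home into the small green screw press, until its end meets the column, then turn the black knob clockwise until the foot holds the block with about 25 N (hand-snug, never over 50 N), and let go. The knob sinks as it turns and is a lift-to-release one, held on its clutch only by a light spring: follow it down so that it is never pulled up off its seat. The press stands loose on the table: do not drag, lift or tip it, and leave the jar, the thread spool and the tin alone.

Things in the scene. Friction and masses are not known exactly. Their poses are not given: they have to be found in the camera images.
- press: green cast C-frame screw press, about 3.5 kg, loose on the table. Origin on the table, under the screw axis; z up; x points from the open front to the column. Bed top 15 mm above the origin, bed from x = -105 to +95 mm, 110 mm wide. The column's front face (the stop) is at x = +40 mm, 54 mm wide; arm and round boss (radius 24 mm) above the bed from z = 80 to 107 mm, x from -24 to +80 mm. Two guides 10 mm high beside the seat, from x = 0 to +42 mm, 48 mm apart
- burnish_block: pale maple block, 110 x 40 x 26 mm (x, y, z), with grooved flanks, 0.13 kg, lying on the bed with its far end some 40 to 65 mm short of the column. Origin at the centre of its underside, x along its length. Home: its +x end touches the column, so its origin is at x = -15 mm in the press's frame and its near end at x = -70 mm
- knob_grip (a point): centre of the black round knob, 40 mm diameter, 32 mm high (16 mm above and below this point), on the vertical screw axis on top of the press; a white line on its top shows its turning
- knob_lift (a joint): how far the knob is pulled up off its brass clutch teeth, in m; 0 = seated. The spring holds it down with 3 N, plus 1 N per mm; by 2 mm the clutch counts as pulled out. Pushing the knob down does no harm
- screw (a joint): turning of the knob in rad; clockwise from above is positive and lowers knob, stem and foot by 24 mm a turn (3.82 mm per rad). 0 to 0.5 at the start, end stop at 5.6. Free turning takes 0.11 N m (paused, the reading may swing to the other sign: compare like with like); each 10 N of clamping force adds 0.038 N m. It stays where it is left, but over 29 N it springs back to some 29 N when let go
- foot: steel disc at the stem's lower end, 84 mm below the knob's centre. Under it hangs a 34 mm pad on a rubber buffer and an adjusting collar; its pressing face is 12 to 18 mm below this origin, different each time and not measured, so contact must be felt. At the start it is 3 to 11 mm above the block's top. From contact on the force grows by about 20 N per mm (75 N per rad of turning)
- rivet_jar: small jar with rivets and a yellow lid, 47 mm wide, 50 mm high; origin at the centre of its underside; bystander
- thread_tan: tan thread spool, 41 x 48 x 67 mm, upright; origin at the centre of its underside; bystander
- balm_tin: flat round tin, 67 mm wide, 20 mm high; origin at the centre of its underside; bystander
Not all that is in view belongs to the job. Of the things shaped like the press, the green one is meant.

How it is judged (in metres and radians):
On the way, in this order (a step that is already met when the one before it is completed fails the run):
1. the block is pushed home against the column while the foot is still clear of it (x of burnish_block in the frame of press above -0.018 m and contact force between foot and burnish_block below 0.5 N), for 0.2 s.
2. the foot bears on the block (contact force between foot and burnish_block above 10 N), for 0.2 s.
At the end, for the whole second after the job is handed in: the block is home against the column (within 4 mm), the foot presses on it with 10 to 50 N, the press stands flat and still on the table, the knob is seated (within 1 mm) and at rest (x of burnish_block in the frame of press above -0.019 m and contact force between foot and burnish_block between 10 and 50 N and angle between press's own z axis and vertical below 0.03 rad and height (world z) of press below 0.004 m and linear speed of press below 0.02 m/s and velocity of joint screw below 0.1 rad/s and value of joint knob_lift below 0.001 m); the robot touches nothing.
It fails at once if the foot pressed on the block with more than 55 N (contact force between foot and burnish_block above 55 N).
It fails at once if the press was dragged or lifted by more than 15 mm (distance of press from where it was at the start of the episode above 0.015 m).
It fails at once if the press was lifted off the table by more than 3 mm or tipped by more than 0.05 rad (height (world z) of press above 0.003 m or angle between press's own z axis and vertical above 0.05 rad).
It fails at once if the rivet jar, the thread spool or the balm tin was moved by more than 20 mm (distance of any of rivet_jar, thread_tan, balm_tin from where it was at the start of the episode above 0.02 m).
It fails at once if the knob was pulled up off its clutch by more than 2 mm (value of joint knob_lift above 0.002 m).
It also fails if it takes over 72 s, if anything falls off the work surface, if the arm or the gripper's body presses on something with over 40 N, if the wrist force passes 120 N, or if a joint passes its speed limit or range.

ROBOT

A 6-joint arm with a two-finger parallel gripper is mounted at the origin on a cart in front of the work surface, level with it; the furniture and walls round the work are solid. World frame = base frame: x ahead of the robot, y to its left, z up, the work surface at z = 0. Lengths are in mm, angles in rad, forces in N, time in s.
With the tool pointing down it reaches from about 350 to 975 mm from the base axis. Payload 7.1 kg.
Tool frame: the origin (TCP) lies between the finger pads; the fingertips stand 14 mm ahead of it and the grasp point (between the pads) lies 5 mm behind it (ctrl.tcp_to_tips is the distance from the TCP to the fingertips, in mm); z points along the fingers, y is the line along which they close (so a half turn about z gives the same grasp; the last joint's range is limited). The gripper opens to 88 mm and grips with 3 to 60 N. Pads are 20 mm wide; open, the fingers measure 115 mm over their backs; the gripper's body (75 mm by 178 mm) begins 61 mm behind the grasp point.
Start: joints at [1.174, 0.423, 1.63, -0, 1.089, -0.019], TCP at [230.516, 580.919, 236.675] pointing down, gripper open.
Joint ranges: [-3, 3], [-0.9, 2.11], [0.09, 2.58], [-1.31, 4.45], [0.11, 2.69], [-2.54, 2.54]. Speed limits (rad/s): [2.39, 2.39, 3.01, 3.14, 3.14, 3.14].

INTERFACE

Orientations are given as a rotation vector (axis times angle).
In Python, from workcell import ctrl gives the robot as it stands.
- The arm moves only by the tool apply_moves, never from a script. Its argument "series" is a list that holds one entry, the list of rows, each a list of 7 numbers: the shift along the tool's x, y, z in cm, then the turn, a rotation vector about the tool's x, y, z in degrees, then the opening, from 0 (shut) to 1 (fully open). A call has 1 to 12 rows; each row shifts and turns the commanded pose from where the row before left it, along the tool's axes as they then stand; what a row does not reach is not made up. A row lasts 1/10 s, in which the tool goes at most 50 mm and 8.59 degrees, less where a joint would pass 70% of its speed; a pose out of reach is approached as far as the arm can. A call with a gripper value outside its range is refused whole. The fingers move at their own pace and stop on an object; the grip force is fixed at half the most. Time passes only in rows, so rows that do not move let the fingers close. It gives the time, the measured TCP pose, the force and the opening at its end, in the units of the state.
- ctrl.get_obs(): the state, without advancing time (a new reading comes with each control period).
- ctrl.get_image(name): name is "side" or "top" or "wrist"; returns a dict with "img" (400x640x3 uint8, blue, green, red), "K" (3x3 intrinsics, pixels), "dist" ([k1, k2, p1, p2, k3] as OpenCV has them; the pictures are not rectified), "cam_to_world" (4x4, takes a point from camera to world coordinates). Camera axes: x right, y down, z forward; pixel columns grow to the right and rows downward; lengths in mm; the calibration is good to about 2 mm. A picture is of the moment at which its call begins. There is no depth.
- ctrl.close_job(): hands the job in, once; it reports no verdict.
The state is a dict: "t": time; "qpos": joint angles; "qvel": joint speeds; "joint_torque": joint torques, N m; "ee_pos": TCP position; "orientation": TCP orientation; "ft_force": force on the tool from outside, world axes, zero at the start; "moment": the same for the moment, N m; "width": finger opening in mm.
Only numpy, scipy, OpenCV 4.12 (cv2) and the standard library are available. Lean on these libraries where they do the work, as an engineer would, in place of code of your own. Each camera call takes 0.05 s, during which the arm holds its last target. There are 200 camera calls.

## Working session

There is one attempt and no reset: what is moved stays moved. The work goes in short steps, Python scripts to look and compute and a tool call to move; the robot and the scene stay as the last step left them, time stands still between calls to the robot, and variables do not carry over. Pictures are saved under pics/ and viewed, on a budget of 10 in all, crops included, one or two more only if the job needs it, and the job is handed in when it is done.

Besides the shell and the picture viewer there is one more tool, called after ">>>" as name(argument=value, ...), one argument or row to a line, values as JSON. apply_moves: Moves the arm, as the interface text tells. Its arguments: {"type":"object","properties":{"series":{"type":"array","items":{"type":"array","items":{"type":"array","items":{"type":"number"}}}}},"required":["series"]}

```bash
mkdir -p pics; python3 - <<'E'
from workcell import ctrl
import cv2,numpy as np
o=ctrl.get_obs();print({k:np.round(v,3) for k,v in o.items()})
for n in("side","top"):
    d=ctrl.get_image(n);cv2.imwrite(f"pics/{n}0.png",d["img"]);print(n,d["K"].tolist(),d["dist"],np.round(d["cam_to_world"],3).tolist())
E
```

```text
{'t': np.float64(0.0), 'qpos': array([ 1.174,  0.424,  1.631,  0.   ,  1.089, -0.019]), 'qvel': array([-0.001,  0.001,  0.   ,  0.   , -0.001, -0.002]), 'joint_torque': array([ 0.0000e+00, -5.4460e+01, -2.7366e+01,  6.4000e-02,  2.3000e-02,
       -0.0000e+00]), 'ee_pos': array([230.314, 580.44 , 235.903]), 'orientation': array([-5.900e-01, -3.085e+00,  2.000e-03]), 'ft_force': array([-0.872,  0.302,  0.077]), 'moment': array([ 0.047, -0.029, -0.002]), 'width': np.float64(87.679)}
side [[438.89178211302703, 0.0, 317.32079567128017], [0.0, 438.89178211302703, 209.2004670112017], [0.0, 0.0, 1.0]] [-0.01104935  0.          0.          0.          0.        ] [[0.994, -0.056, 0.093, 483.577], [-0.108, -0.405, 0.908, -1207.901], [-0.014, -0.913, -0.408, 577.692], [0.0, 0.0, 0.0, 1.0]]
top [[385.94457395534886, 0.0, 318.79617462083417], [0.0, 385.94457395534886, 202.71663789615883], [0.0, 0.0, 1.0]] [-0.05238025  0.          0.          0.          0.        ] [[-0.017, -0.994, 0.105, 481.571], [-0.999, 0.014, -0.032, -117.815], [0.03, -0.105, -0.994, 1276.337], [0.0, 0.0, 0.0, 1.0]]
```

View pics/top0.png

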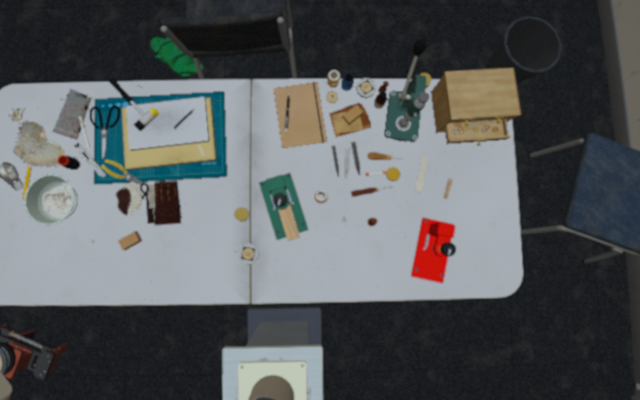

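View pics/side0.png

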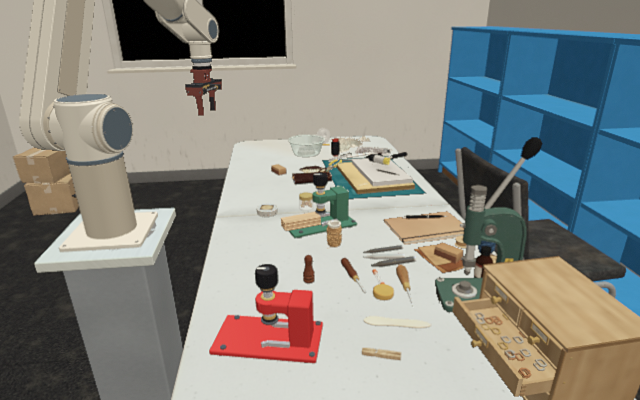

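The top view shows the green press around (285,207), with its knob at about (281,200) and the block's near end at about (292,238). The jar is near (241,214), the tin near (248,253) and the spool near (320,197). In the side view the knob is at about (321,182).

```bash
cat > h.py <<'E'
import cv2,numpy as np
from workcell import ctrl
def ray(d,uv):
    p=cv2.undistortPoints(np.array([[uv]],float),d["K"],d["dist"])[0,0]
    M=np.array(d["cam_to_world"]);r=M[:3,:3]@[p[0],p[1],1.]
    return M[:3,3],r/np.linalg.norm(r)
def onz(d,uv,z):
    c,r=ray(d,uv);return c+r*(z-c[2])/r[2]
def tri(d1,u1,d2,u2):
    (a,r),(b,s)=ray(d1,u1),ray(d2,u2)
    k=np.linalg.lstsq(np.c_[r,-s],b-a,rcond=None)[0]
    p,q=a+k[0]*r,b+k[1]*s
    return (p+q)/2,np.linalg.norm(p-q)
def proj(d,P):
    M=np.linalg.inv(d["cam_to_world"]);rv=cv2.Rodrigues(M[:3,:3])[0]
    return cv2.projectPoints(np.array(P,float).reshape(-1,1,3),rv,M[:3,3],d["K"],d["dist"])[0][:,0]
def blobs(m,mn=15):
    return [c for c in cv2.findContours(m.astype(np.uint8),cv2.RETR_EXTERNAL,cv2.CHAIN_APPROX_NONE)[0] if cv2.contourArea(c)>mn]
E
python3 - <<'E'
from h import *
t=ctrl.get_image("top");s=ctrl.get_image("side")
def box(d,x0,x1,y0,y1):
    h=cv2.cvtColor(d["img"],cv2.COLOR_BGR2HSV);m=np.zeros(h.shape[:2],bool);m[y0:y1,x0:x1]=1;return h,m
h,m=box(t,250,320,165,250)
g=m&(h[...,0]>50)&(h[...,0]<95)&(h[...,1]>80)
c=max(blobs(g),key=cv2.contourArea);r=cv2.boxPoints(cv2.minAreaRect(c))
print("base corners",[np.round(onz(t,p,15)).tolist() for p in r])
w=m&(h[...,0]<28)&(h[...,1]>50)&(h[...,2]>120)
for c in blobs(w): print("block",cv2.contourArea(c),[np.round(onz(t,p,41)).tolist() for p in cv2.boxPoints(cv2.minAreaRect(c))])
k=m&(h[...,2]<60)
for c in blobs(k): print("knob top",cv2.minEnclosingCircle(c),np.round(onz(t,cv2.minEnclosingCircle(c)[0],163)))
h2,m2=box(s,300,345,165,210)
for c in blobs(m2&(h2[...,2]<60)): print("knob side",cv2.boundingRect(c),cv2.minAreaRect(c)[0])
for n,uv,z in(("jar",(241,214),50),("tin",(248,253),20),("spool",(320,197),67)):print(n,np.round(onz(t,uv,z)))
a=cv2.resize(t["img"][160:260,235:335],None,fx=5,fy=5,interpolation=2);b=cv2.resize(s["img"][160:260,245:365],None,fx=5,fy=5,interpolation=2)[:, :300*2][:500,:600]
cv2.imwrite("pics/a.png",np.vstack([np.hstack([cv2.resize(a,(390,390)),cv2.resize(b,(400,390))])]))
E
```

```text
base corners [[685.0, 38.0, 15.0], [716.0, -61.0, 15.0], [529.0, -118.0, 15.0], [500.0, -20.0, 15.0]]
block 361.0 [[596.0, -25.0, 41.0], [606.0, -65.0, 41.0], [504.0, -93.0, 41.0], [494.0, -53.0, 41.0]]
knob top ((279.5754699707031, 199.5471649169922), 6.608299732208252) [610. -40. 163.]
knob side (300, 173, 32, 13) (315.5, 179.0)
jar [578.  90.  50.]
tin [454.  73.  20.]
spool [ 627. -161.   67.]
```

View pics/a.png

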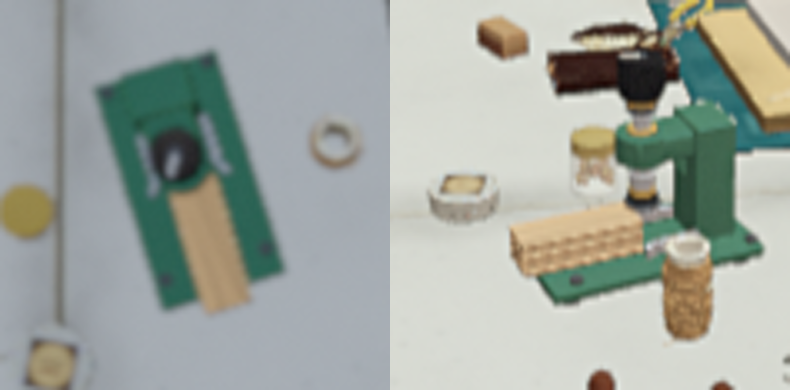

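The press is at roughly (611,-40) with a yaw of about 17°, and the block's near end is at press x of about -118. These agree with the given sizes. Next is the pre-push pose.

```bash
cat >> h.py <<'E'
from scipy.spatial.transform import Rotation as R
O=np.array([611.5,-39.5,0]);YAW=17.2
def world(px,py,z):
    a=np.radians(YAW);return O+[px*np.cos(a)-py*np.sin(a),px*np.sin(a)+py*np.cos(a),z]
def inpress(P):
    a=np.radians(YAW);d=np.array(P)-O;return np.array([d[0]*np.cos(a)+d[1]*np.sin(a),-d[0]*np.sin(a)+d[1]*np.cos(a),d[2]])
def down(az):  # tool z down, tool y at azimuth az (deg)
    y=np.array([np.cos(np.radians(az)),np.sin(np.radians(az)),0]);z=np.array([0,0,-1.]);return R.from_matrix(np.c_[np.cross(y,z),y,z])
def plan(P,az):
    o=ctrl.get_obs();A=R.from_rotvec(o["orientation"]);B=down(az)
    print("turn deg",np.round((A.inv()*B).as_rotvec(True),2),"then shift cm",np.round(B.inv().apply(P-o["ee_pos"])/10,2))
def st():
    o=ctrl.get_obs();y=R.from_rotvec(o["orientation"]).as_matrix()
    print("t %.2f"%o["t"],"ee",np.round(o["ee_pos"],1),"press",np.round(inpress(o["ee_pos"]),1),"az %.1f"%np.degrees(np.arctan2(y[1,1],y[0,1])),"tilt",np.round(y[:2,2],3),"F",np.round(o["ft_force"],2),"M",np.round(o["moment"],3),"w %.1f"%o["width"],"q6 %.2f"%o["qpos"][5])
E
python3 - <<'E'
from h import *
st();plan(world(-150,0,230),107.2)
E
```

```text
t 0.20 ee [230.4 580.6 236.2] press [-180.7  705.1  236.2] az 68.4 tilt [-0.    -0.001] F [ 0.52 -0.52  0.47] M [-0.005 -0.009 -0.015] w 87.7 q6 -0.02
turn deg [-5.000e-02 -2.000e-02 -3.885e+01] then shift cm [ -3.07 -70.51   0.62]
```

>>> apply_moves(
  series=[
    [[0,0,0,0,0,-7.77,0],[0,0,0,0,0,-7.77,0],[0,0,0,0,0,-7.77,0],[0,0,0,0,0,-7.77,0],[0,0,0,0,0,-7.77,0],[-0.2,-4.5,0,0,0,0,0],[-0.2,-4.5,0,0,0,0,0],[-0.2,-4.5,0,0,0,0,0],[-0.2,-4.5,0,0,0,0,0],[-0.2,-4.5,0,0,0,0,0],[-0.2,-4.5,0,0,0,0,0],[-0.2,-4.5,0,0,0,0,0]],
  ],
)

```text
t: 1.4
ee_pos: [337.2, 282.5, 236.7]
orientation: [-0.471, 3.106, 0.0]
ft_force: [0.1, -0.3, 1.4]
width: 0.3
```

>>> apply_moves(
  series=[
    [[-0.2,-4.5,0,0,0,0,0],[-0.2,-4.5,0,0,0,0,0],[-0.2,-4.5,0,0,0,0,0],[-0.2,-4.5,0,0,0,0,0],[-0.2,-4.5,0,0,0,0,0],[-0.2,-4.5,0,0,0,0,0],[-0.2,-4.5,0,0,0,0,0],[-0.2,-4.5,0,0,0,0,0],[-0.1,-3,0,0,0,0,0],[0,0,0,0,0,0,0]],
  ],
)

```text
t: 2.4
ee_pos: [469.8, -86.3, 236.8]
orientation: [-0.464, 3.106, -0.001]
ft_force: [-0.5, 0.4, -0.4]
width: 0.5
```

```bash
python3 - <<'E'
from h import *
st();plan(world(-150,0,34),107.2)
d=ctrl.get_image("wrist");cv2.imwrite("pics/w1.png",d["img"])
E
```

```text
t 2.40 ee [469.8 -86.3 236.8] press [-149.2   -2.8  236.8] az 107.0 tilt [ 0.001 -0.001] F [-0.48  0.44 -0.42] M [ 0.052 -0.036 -0.017] w 0.5 q6 -2.07
turn deg [-0.06  0.05 -0.21] then shift cm [ 0.08  0.28 20.28]
```

View pics/w1.png

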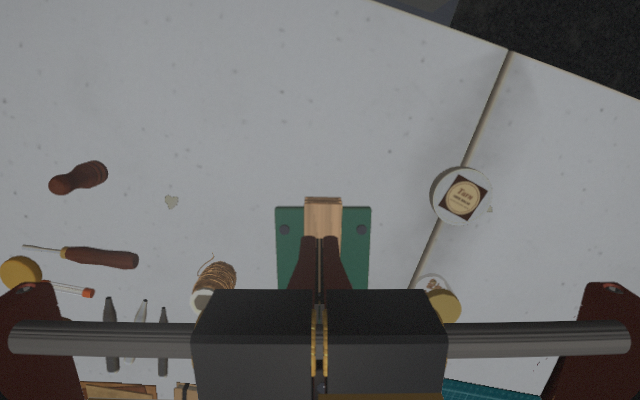

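The wrist view shows the block's near end at about (323,200), centred between the bed's edges at u = 275 and 371. The tin is at (462,195), the jar at (440,300) and the spool at (213,285). I'll compute the block edge and the press axis from this view.

```bash
python3 - <<'E'
from h import *
d=ctrl.get_image("wrist")
h=cv2.cvtColor(d["img"],cv2.COLOR_BGR2HSV);m=np.zeros(h.shape[:2],bool);m[180:288,260:385]=1
g=m&(h[...,0]>50)&(h[...,0]<95)&(h[...,1]>80)
for r in(212,230,260,280):
    c=np.flatnonzero(g[r]); print(r,[np.round(inpress(onz(d,(u,r),15)),1).tolist() for u in(c[0],c[-1]+1)])
r0=[np.flatnonzero(g[:,u])[0] for u in (290,355)];print("front",[np.round(inpress(onz(d,(u,v),15)),1).tolist() for u,v in zip((290,355),r0)])
w=m&(h[...,0]<28)&(h[...,1]>40)&(h[...,2]>110)
c=max(blobs(w),key=cv2.contourArea);print(cv2.boundingRect(c),"cam",inpress(np.array(d["cam_to_world"])[:3,3]))
for u in(312,324,336):
    v=np.flatnonzero(w[:,u]);print(u,v[0],np.round(inpress(onz(d,(u,v[0]),41)),1),d["img"][v[0]-1:v[0]+14,u].sum(1))
for r in (215,225):
    v=np.flatnonzero(w[r]);print("sides",[np.round(inpress(onz(d,(u,r),41)),1).tolist() for u in(v[0],v[-1]+1)])
E
```

```text
212 [[-101.2, -49.2, 15.0], [-100.8, 51.9, 15.0]]
230 [[-79.4, -51.3, 15.0], [-79.0, 55.0, 15.0]]
260 [[-41.4, -51.7, 15.0], [-41.0, 55.3, 15.0]]
280 [[-14.8, -52.8, 15.0], [-14.4, 55.2, 15.0]]
front [[-101.1, -33.5, 15.0], [-102.1, 39.5, 15.0]]
(302, 201, 39, 39) cam [-230.80590079   -0.84027625  383.70546958]
312 202 [-121.2   -8.1   41. ] [226 271 261 306 385 388 383 387 382 389 390 385 387 379 367]
324 204 [-118.9    4.3   41. ] [244 283 355 371 372 368 375 366 368 372 371 370 370 364 369]
336 198 [-125.4   16.6   41. ] [401 302 288 268 222 229 252 282 357 405 399 394 400 403 399]
sides [[-106.9, -18.7, 41.0], [-106.8, 21.0, 41.0]]
sides [[-95.7, -18.9, 41.0], [-95.6, 20.2, 41.0]]
```

>>> apply_moves(
  series=[
    [[0.1,0.1,4,0,0,-0.2,0],[0,0.1,4,0,0,0,0],[0,0.1,4,0,0,0,0],[0,0,4,0,0,0,0],[0,0,2,0,0,0,0],[0,0,0,0,0,0,0]],
  ],
)

```text
t: 3.1
ee_pos: [464.2, -79.0, 54.4]
orientation: [0.477, -3.099, -0.003]
ft_force: [-0.3, 0.8, 0.3]
width: 0.2
```

>>> apply_moves(
  series=[
    [[0,-0.4,2,0,0,0,0],[0,0,0,0,0,0,0],[-1,0,0,0,0,0,0],[-1,0,0,0,0,0,0],[-1,0,0,0,0,0,0],[-0.5,0,0,0,0,0,0],[-0.5,0,0,0,0,0,0]],
  ],
)

```text
t: 3.8
ee_pos: [506.8, -72.4, 37.1]
orientation: [-0.476, 3.105, -0.0]
ft_force: [-1.2, -0.3, -0.7]
width: 0.5
```

```bash
python3 - <<'E'
from h import *
st()
E
```

```text
t 3.80 ee [506.8 -72.4  37.1] press [-109.7   -0.5   37.1] az 107.4 tilt [ 0. -0.] F [-1.19 -0.34 -0.65] M [-0.052  0.2   -0.001] w 0.5 q6 -2.04
```

>>> apply_moves(
  series=[
    [[-0.5,0,0,0,0,0,0],[-0.5,0,0,0,0,0,0],[-0.5,0,0,0,0,0,0],[-0.5,0,0,0,0,0,0],[0,0,0,0,0,0,0]],
  ],
)

```text
t: 4.3
ee_pos: [526.2, -66.6, 36.7]
orientation: [-0.475, 3.104, -0.0]
ft_force: [-0.1, -0.0, 0.6]
width: 1.1
```

```bash
python3 - <<'E'
from h import *
st()
d=ctrl.get_image("side");cv2.imwrite("pics/s2.png",cv2.resize(d["img"][150:260,230:390],None,fx=5,fy=5,interpolation=2)[:550,:800])
E
```

```text
t 4.30 ee [526.2 -66.6  36.7] press [-89.5  -0.7  36.7] az 107.4 tilt [ 0.001 -0.   ] F [-0.09 -0.01  0.56] M [ 0.008 -0.001 -0.005] w 1.1 q6 -2.02
```

View pics/s2.png

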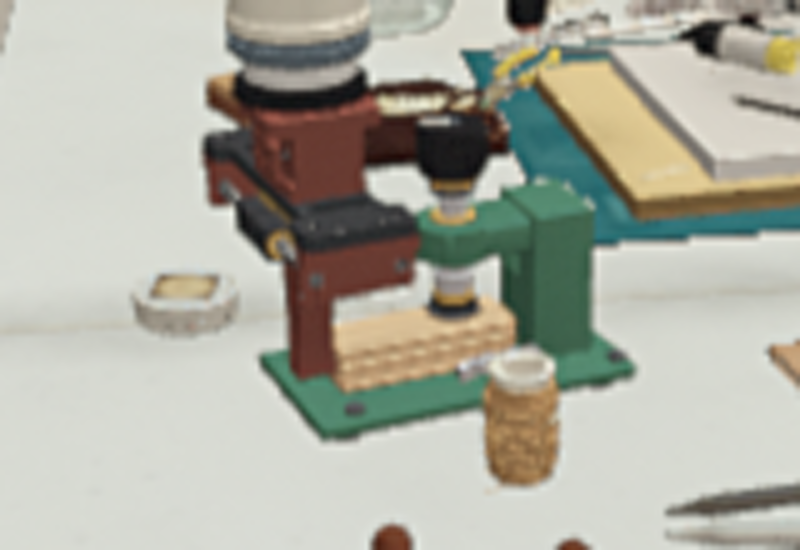

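The side view shows the fingers behind the block, and the block's far end just short of the column. The foot is still clear, and the gripper body has room before the boss. I'll continue in small steps.

>>> apply_moves(
  series=[
    [[-0.2,0,0,0,0,0,0],[-0.2,0,0,0,0,0,0],[-0.1,0,0,0,0,0,0]],
  ],
)

```text
t: 4.65
ee_pos: [530.1, -65.2, 36.6]
orientation: [0.475, -3.105, -0.0]
ft_force: [-0.6, 0.4, -0.6]
width: 0.0
```

>>> apply_moves(
  series=[
    [[-0.1,0,0,0,0,0,0],[-0.1,0,0,0,0,0,0]],
  ],
)

```text
t: 4.85
ee_pos: [531.9, -64.6, 36.7]
orientation: [0.475, -3.105, -0.0]
ft_force: [-1.8, -0.1, -0.4]
width: 0.3
```

>>> apply_moves(
  series=[
    [[-0.1,0,0,0,0,0,0]],
  ],
)

```text
t: 4.95
ee_pos: [532.9, -64.3, 36.7]
orientation: [0.475, -3.105, -0.0]
ft_force: [-0.6, -0.1, -0.1]
width: 0.6
```

>>> apply_moves(
  series=[
    [[-0.1,0,0,0,0,0,0]],
  ],
)

```text
t: 5.05
ee_pos: [533.9, -64.0, 36.7]
orientation: [0.475, -3.105, 0.0]
ft_force: [-0.5, 0.3, 0.2]
width: 0.3
```

>>> apply_moves(
  series=[
    [[-0.1,0,0,0,0,0,0]],
  ],
)

```text
t: 5.15
ee_pos: [534.1, -63.8, 36.6]
orientation: [0.475, -3.104, -0.0]
ft_force: [-4.9, -1.4, 4.3]
width: 0.3
```

>>> apply_moves(
  series=[
    [[-0.1,0,0,0,0,0,0]],
  ],
)

```text
t: 5.25
ee_pos: [534.1, -63.6, 36.6]
orientation: [0.475, -3.102, -0.001]
ft_force: [-7.6, -4.9, 5.7]
width: 0.5
```

>>> apply_moves(
  series=[
    [[-0.1,0,0,0,0,0,0]],
  ],
)

```text
t: 5.35
ee_pos: [534.1, -63.4, 36.4]
orientation: [0.475, -3.1, -0.001]
ft_force: [-11.1, -6.2, 8.2]
width: 0.5
```

>>> apply_moves(
  series=[
    [[-0.1,0,0,0,0,0,0]],
  ],
)

```text
t: 5.45
ee_pos: [534.1, -63.3, 36.3]
orientation: [0.475, -3.098, -0.001]
ft_force: [-12.5, -8.0, 11.4]
width: 0.8
```

The stop is firm at press x of about -81, as predicted. I'll back off, go up and look.

>>> apply_moves(
  series=[
    [[0.4,0,0,0,0,0,0],[1,0,0,0,0,0,0],[3,0,0,0,0,0,0],[3,0,0,0,0,0,0],[0,0,-4,0,0,0,0],[0,0,-4,0,0,0,0],[0,0,-4,0,0,0,0],[0,0,-4,0,0,0,0],[0,0,-4,0,0,0,0],[0,0,0,0,0,0,0]],
  ],
)

```text
t: 6.45
ee_pos: [470.0, -85.6, 241.8]
orientation: [-0.474, 3.096, -0.006]
ft_force: [-0.0, -0.4, -0.5]
width: 0.9
```

```bash
python3 - <<'E'
from h import *
st()
d=ctrl.get_image("wrist");h=cv2.cvtColor(d["img"],cv2.COLOR_BGR2HSV)
t=ctrl.get_image("top");s=ctrl.get_image("side")
np.set_printoptions(precision=1,suppress=True)
a=d["img"][130:400,180:460]; b=cv2.resize(s["img"][160:250,260:380],None,fx=4,fy=4,interpolation=2)
cv2.imwrite("pics/c3.png",np.hstack([cv2.resize(a,(373,360)),b[:360,:420]]))
# knob: top circle in wrist and side views
for n,im,(x0,x1,y0,y1) in(("side",s,(300,345,165,200)),("top",t,(265,295,185,215))):
    v=cv2.cvtColor(im["img"],cv2.COLOR_BGR2HSV)[y0:y1,x0:x1,2]
    for c in blobs(v<50): print(n,np.array(cv2.boundingRect(c))+[x0,y0,0,0])
# predicted projections of knob top/bottom centre for z=147
for z in(131,147,163): print(z,proj(s,[O+[0,0,z]]),proj(t,[O+[0,0,z]]),proj(d,[O+[0,0,z]]))
E
```

```text
t 6.45 ee [470.  -85.6 241.8] press [-148.8   -2.2  241.8] az 107.4 tilt [ 0.01  -0.002] F [-0.01 -0.4  -0.5 ] M [ 0.033 -0.013 -0.046] w 0.9 q6 -2.08
side [300 173  32  13]
top [275 194  11  12]
131 [[319.9 184. ]] [[280.1 200.1]] [[321.3 354. ]]
147 [[319.9 178.7]] [[279.7 199.5]] [[321.4 367.2]]
163 [[319.8 173.4]] [[279.3 198.9]] [[321.4 381.8]]
```

View pics/c3.png

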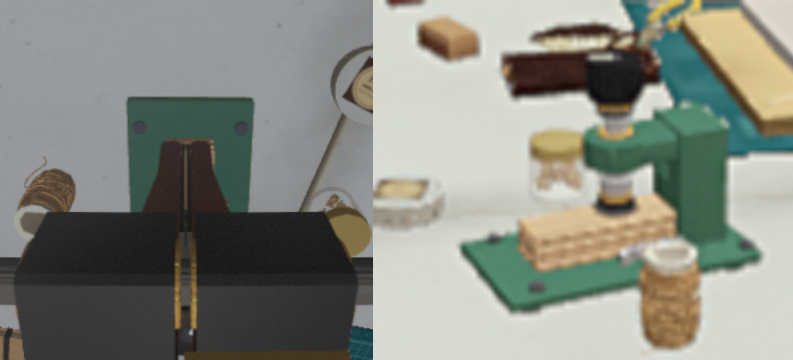

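The block now meets the column: its far end sits at the column foot (crop about 675,225), and the foot is still clear. Next I'll get the knob height from its silhouette in the side view and plan the grasp.

```bash
python3 - <<'E'
from h import *
s=ctrl.get_image("side");t=ctrl.get_image("top")
v=s["img"].max(2)
print(v[168:194,308:333:1][:,2:22])
a=np.linspace(0,2*np.pi,60)
for z in(140,147,154):
    ring=lambda zz:proj(s,np.c_[O[0]+20*np.cos(a),O[1]+20*np.sin(a),np.full(60,zz)])
    T,B=ring(z+16),ring(z-16);print(z,"top v",T[:,1].min().round(1),"bottom v",B[:,1].max().round(1),"u",T[:,0].min().round(1),T[:,0].max().round(1))
plan(world(0,0,250),107.2)
E
```

```text
[[ 94  85  76  71  77  75  81 105  95  97  87 120 120 108 112  70  87 150
  164 160]
 [172 149 154 144 165 160 157 184 167 124  86  90 136 171 171 101  99 153
  157 142]
 [220 201 216 211 228 223 209 224 198 122 111 151 195 208 177  95 111 145
  132 105]
 [220 213 213 214 213 207 194 195 127  84 142 172 173 154 104  86 100 116
  127 104]
 [176 156 145 143 121 108 107 103  73  54  61  71  76  89  73  71  68  95
   99 102]
 [ 76  67  66  82 119 120 119 119 122 124  76  65  42  41  40  42  51  67
   55  93]
 [ 53  52  53  81 145 170 170 170 170 167  99  85  52  38  39  39  51  75
   54  73]
 [ 59  56  53  39  55  67  66  66  66  68  48  47  39  38  40  39  37  57
   57  81]
 [ 60  58  52  28  20  29  30  31  33  34  35  37  36  36  35  35  40  63
   73  83]
 [ 62  61  56  33  23  28  26  26  30  32  29  29  30  28  28  32  35  51
   86  87]
 [ 63  62  57  33  22  24  23  30  26  29  23  26  23  28  27  28  27  37
   58  58]
 [ 58  57  55  33  22  24  22  29  28  28  30  28  27  27  27  30  24  32
   42  42]
 [ 49  47  47  28  21  27  24  26  26  27  27  28  27  30  26  26  24  30
   51 
[... 611 characters left out ...]
18 219 217 194 133  85  70  85  86  85  78 101 143 209 223 222
  222 208]
 [218 218 217 219 221 219 198 146 104 108 105 112 122 150 177 214 210 207
  204 184]
 [218 219 219 220 220 213 211 186 145 151 149 156 162 170 174 170 152 138
  138 136]
 [219 220 218 210 199 172 180 182 137 143 148 149 155 158 156 133 129 128
  130 131]
 [209 211 205 168 142 136 164 199 159 150 157 160 176 200 206 131 131 132
  133 134]
 [194 191 168 135 131 132 147 188 185 172 176 184 188 197 189 126 132 134
  135 134]]
140 top v 173.4 bottom v 188.8 u 312.8 326.9
147 top v 171.1 bottom v 186.5 u 312.7 326.9
154 top v 168.8 bottom v 184.2 u 312.7 326.9
turn deg [ 0.08 -0.14  0.2 ] then shift cm [-15.24   0.02  -1.49]
```

>>> apply_moves(
  series=[
    [[-4,0,0,0,0,0,1],[-4,0,0,0,0,0,1],[-4,0,0,0,0,0,1],[-3.3,0,-0.8,0,0,0.2,1],[0,0,0,0,0,0,1],[0,0,0,0,0,0,1]],
  ],
)

```text
t: 7.3
ee_pos: [612.2, -38.9, 242.5]
orientation: [0.471, -3.103, -0.001]
ft_force: [-1.2, -0.3, 0.2]
width: 44.9
```

```bash
python3 - <<'E'
from h import *
st()
d=ctrl.get_image("wrist");cv2.imwrite("pics/w4.png",d["img"])
print(proj(d,[O+[0,0,162]]))
v=d["img"].max(2)
for c in blobs(v<60,300): print(cv2.boundingRect(c),cv2.minEnclosingCircle(c))
E
```

```text
t 7.30 ee [612.2 -38.9 242.5] press [  0.8   0.4 242.5] az 107.2 tilt [-0.004  0.   ] F [-1.22 -0.31  0.17] M [ 0.071  0.054 -0.005] w 44.9 q6 -1.95
[[318.27119585 212.60853813]]
(0, 206, 640, 194) ((319.5, 308.5), 332.07012939453125)
(291, 175, 57, 61) ((319.77056884765625, 205.8291778564453), 31.09194564819336)
```

View pics/w4.png

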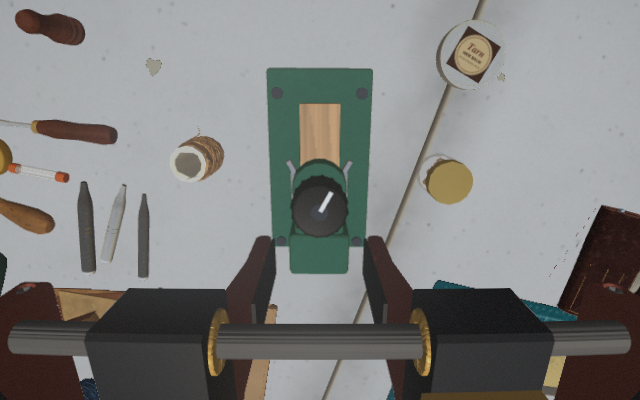

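The wrist view shows the knob's top at about (319,206), with its white line towards the upper right. The press is aligned with the tool and the block lies straight. I'll refine the knob axis from its circle.

```bash
python3 - <<'E'
from h import *
d=ctrl.get_image("wrist");v=d["img"].max(2)
c=[c for c in blobs(v<60,300) if cv2.boundingRect(c)[2]<100][0]
m=np.zeros(v.shape,np.uint8);cv2.drawContours(m,[c],-1,1,-1)
print([(r,*np.flatnonzero(m[r])[[0,-1]]) for r in range(176,238,5)])
a=np.linspace(0,2*np.pi,90)
for z in(130,155,162,169):
    p=proj(d,np.c_[O[0]+20*np.cos(a),O[1]+20*np.sin(a),np.full(90,z)]);print(z,p.min(0),p.max(0))
print("cam",inpress(np.array(d["cam_to_world"])[:3,3]))
g=cv2.cvtColor(d["img"],cv2.COLOR_BGR2HSV);g=(g[...,0]>50)&(g[...,0]<95)&(g[...,1]>80)
print("front edge",inpress(onz(d,(320,np.flatnonzero(g[:,285])[0]),15)),[inpress(onz(d,(u,110),15)) for u in np.flatnonzero(g[110,255:385])[[0,-1]]+255])
E
```

```text
[(176, np.int64(321), np.int64(322)), (181, np.int64(304), np.int64(333)), (186, np.int64(300), np.int64(340)), (191, np.int64(295), np.int64(341)), (196, np.int64(294), np.int64(345)), (201, np.int64(292), np.int64(346)), (206, np.int64(291), np.int64(346)), (211, np.int64(292), np.int64(347)), (216, np.int64(292), np.int64(346)), (221, np.int64(293), np.int64(344)), (226, np.int64(297), np.int64(341)), (231, np.int64(335), np.int64(337)), (236, np.int64(326), np.int64(328))]
130 [292.78280052 175.00631655] [343.86523019 223.8156769 ]
155 [290.32916735 183.14884297] [346.32708965 236.16901939]
162 [289.55570902 185.72515064] [347.10322654 240.05341972]
169 [288.73850524 188.45221152] [347.92330539 244.15239702]
cam [-8.05690212e+01 -1.00107758e-02  3.90168404e+02]
front edge [-101.07298372    1.73630322   15.        ] [array([-63.24050688, -49.6696157 ,  15.        ]), array([-63.27468663,  54.31029281,  15.        ])]
```

>>> apply_moves(
  series=[
    [[0.1,0,3,0,0,0,1],[0,0,3,0,0,0,1],[0,0,2,0,0,0,1],[0,0,1.5,0,0,0,1],[0,0,0.5,0,0,0,1],[0,0,0,0,0,0,1]],
  ],
)

```text
t: 8.0
ee_pos: [611.5, -39.7, 144.3]
orientation: [0.469, -3.105, -0.0]
ft_force: [-0.1, 0.8, 0.7]
width: 88.0
```

>>> apply_moves(
  series=[
    [[0,0,0,0,0,0,0.5],[0,0,0,0,0,0,0.5],[0,0,0,0,0,0,0.4],[0,0,0,0,0,0,0.3],[0,0,0,0,0,0,0.3],[0,0,0,0,0,0,0.3]],
  ],
)

```text
t: 8.6
ee_pos: [612.1, -39.4, 144.8]
orientation: [-0.47, 3.106, -0.0]
ft_force: [-0.8, 0.8, -0.1]
width: 43.4
```

```bash
python3 - <<'E'
from h import *
st()
E
```

```text
t 8.60 ee [612.1 -39.4 144.8] press [ 6.000e-01 -1.000e-01  1.448e+02] az 107.2 tilt [ 0. -0.] F [-0.77  0.82 -0.07] M [0.058 0.01  0.008] w 43.4 q6 -1.95
```

>>> apply_moves(
  series=[
    [[0,0,0.3,0,0,0,0.5],[0,0,0,0,0,0,0.3],[0,0,0,0,0,0,0.2],[0,0,0,0,0,0,0.2],[0,0,0,0,0,0,0.2],[0,0,0,0,0,0,0.2]],
  ],
)

```text
t: 9.2
ee_pos: [611.7, -39.0, 141.3]
orientation: [0.47, -3.105, -0.001]
ft_force: [-1.1, 5.1, -2.8]
width: 39.7
```

```bash
python3 - <<'E'
from h import *
st()
E
```

```text
t 9.20 ee [611.7 -39.  141.3] press [  0.3   0.4 141.3] az 107.2 tilt [-0.001  0.001] F [-1.14  5.07 -2.78] M [0.914 0.107 0.02 ] w 39.7 q6 -1.95
```

The knob is gripped (39.7 mm). I'll ease the side and vertical load, then turn while following down.

>>> apply_moves(
  series=[
    [[0,0.1,0.1,0,0,0,0.2],[0,0,0,0,0,0,0.2],[0,0,0.03,0,0,4,0.2],[0,0,0.03,0,0,4,0.2],[0,0,0.03,0,0,4,0.2],[0,0,0.03,0,0,4,0.2]],
  ],
)

```text
t: 9.8
ee_pos: [611.8, -38.9, 140.1]
orientation: [-0.029, 3.141, -0.001]
ft_force: [-3.2, 1.2, 3.5]
width: 39.4
```

```bash
python3 -c "from h import *;st()"
```

```text
t 9.80 ee [611.8 -38.9 140.1] press [  0.4   0.5 140.1] az 91.1 tilt [ 0.    -0.001] F [-3.18  1.18  3.46] M [0.221 0.55  0.074] w 39.4 q6 -1.67
```

>>> apply_moves(
  series=[
    [[0,0,0.03,0,0,4,0.2],[0,0,0.03,0,0,4,0.2],[0,0,0.03,0,0,4,0.2]],
  ],
)

```text
t: 10.1
ee_pos: [611.8, -38.9, 139.2]
orientation: [0.3, 3.127, -0.001]
ft_force: [-3.6, 0.5, 5.0]
width: 39.5
```

```bash
python3 -c "from h import *;st()"
```

```text
t 10.10 ee [611.8 -38.9 139.2] press [  0.4   0.5 139.2] az 79.1 tilt [ 0.    -0.001] F [-3.57  0.48  5.04] M [0.137 0.61  0.16 ] w 39.5 q6 -1.46
```

>>> apply_moves(
  series=[
    [[0.08,0,0.03,0,0,4,0.2],[0,0,0.03,0,0,4,0.2]],
  ],
)

```text
t: 10.3
ee_pos: [611.7, -39.0, 138.7]
orientation: [0.517, 3.097, -0.001]
ft_force: [-0.7, 0.2, 2.5]
width: 39.5
```

```bash
python3 -c "from h import *;st()"
```

```text
t 10.30 ee [611.7 -39.  138.7] press [  0.4   0.5 138.7] az 71.1 tilt [ 0.002 -0.001] F [-0.66  0.15  2.47] M [0.084 0.181 0.066] w 39.5 q6 -1.32
```

>>> apply_moves(
  series=[
    [[0,0,0.027,0,0,4,0.2],[0,0,0.027,0,0,4,0.2]],
  ],
)

```text
t: 10.5
ee_pos: [611.7, -38.9, 138.2]
orientation: [0.731, 3.053, -0.001]
ft_force: [-1.3, 0.6, 2.5]
width: 39.8
```

```bash
python3 -c "from h import *;st()"
```

```text
t 10.50 ee [611.7 -38.9 138.2] press [  0.3   0.5 138.2] az 63.1 tilt [ 0.002 -0.001] F [-1.33  0.63  2.47] M [0.022 0.203 0.071] w 39.8 q6 -1.18
```

>>> apply_moves(
  series=[
    [[0,0,0.027,0,0,4,0.2],[0,0,0.027,0,0,4,0.2]],
  ],
)

```text
t: 10.7
ee_pos: [611.7, -39.0, 137.7]
orientation: [0.943, 2.995, -0.001]
ft_force: [-1.9, -0.1, 3.1]
width: 39.6
```

```bash
python3 -c "from h import *;st()"
```

```text
t 10.70 ee [611.7 -39.  137.7] press [  0.3   0.5 137.7] az 55.1 tilt [ 0.002 -0.001] F [-1.92 -0.12  3.12] M [-0.008  0.23   0.107] w 39.6 q6 -1.04
```

>>> apply_moves(
  series=[
    [[0,0,0.027,0,0,4,0.2]],
  ],
)

```text
t: 10.8
ee_pos: [611.7, -38.9, 137.4]
orientation: [1.047, 2.96, -0.001]
ft_force: [-1.7, 0.2, 2.7]
width: 39.8
```

```bash
python3 -c "from h import *;st()"
```

```text
t 10.80 ee [611.7 -38.9 137.4] press [  0.3   0.5 137.4] az 51.1 tilt [ 0.002 -0.001] F [-1.7   0.18  2.68] M [0.026 0.239 0.159] w 39.8 q6 -0.97
```

>>> apply_moves(
  series=[
    [[0,0,0.027,0,0,4,0.2]],
  ],
)

```text
t: 10.9
ee_pos: [611.7, -39.0, 137.1]
orientation: [1.149, 2.922, -0.0]
ft_force: [-0.7, 0.0, 3.4]
width: 39.5
```

```bash
python3 -c "from h import *;st()"
```

```text
t 10.90 ee [611.7 -39.  137.1] press [  0.4   0.5 137.1] az 47.1 tilt [ 0.002 -0.001] F [-0.67  0.01  3.42] M [0.026 0.244 0.112] w 39.5 q6 -0.90
```

>>> apply_moves(
  series=[
    [[0,0,0.027,0,0,4,0.2]],
  ],
)

```text
t: 11.0
ee_pos: [611.7, -39.0, 136.9]
orientation: [1.25, 2.88, -0.0]
ft_force: [-1.4, 0.4, 3.2]
width: 39.5
```

```bash
python3 -c "from h import *;st()"
```

```text
t 11.00 ee [611.7 -39.  136.9] press [  0.3   0.5 136.9] az 43.1 tilt [ 0.002 -0.001] F [-1.43  0.38  3.15] M [0.039 0.259 0.194] w 39.5 q6 -0.83
```

>>> apply_moves(
  series=[
    [[0,0,0.027,0,0,4,0.2]],
  ],
)

```text
t: 11.1
ee_pos: [611.7, -38.9, 136.7]
orientation: [1.35, 2.835, -0.0]
ft_force: [-0.7, -0.6, 3.8]
width: 39.4
```

```bash
python3 -c "from h import *;st()"
```

```text
t 11.10 ee [611.7 -38.9 136.7] press [  0.4   0.5 136.7] az 39.1 tilt [ 0.002 -0.001] F [-0.66 -0.58  3.75] M [0.064 0.247 0.151] w 39.4 q6 -0.76
```

>>> apply_moves(
  series=[
    [[0,0,0.014,0,0,2,0.2]],
  ],
)

```text
t: 11.2
ee_pos: [611.7, -39.0, 136.5]
orientation: [1.399, 2.811, -0.0]
ft_force: [-0.8, 0.2, 3.6]
width: 39.5
```

```bash
python3 -c "from h import *;st()"
```

```text
t 11.20 ee [611.7 -39.  136.5] press [  0.4   0.4 136.5] az 37.1 tilt [ 0.002 -0.001] F [-0.84  0.18  3.55] M [0.033 0.289 0.203] w 39.5 q6 -0.73
```

>>> apply_moves(
  series=[
    [[0,0,0.007,0,0,1,0.2]],
  ],
)

```text
t: 11.3
ee_pos: [611.7, -38.9, 136.4]
orientation: [1.421, 2.8, -0.0]
ft_force: [-2.3, -1.1, 4.8]
width: 39.8
```

```bash
python3 -c "from h import *;st()"
```

```text
t 11.30 ee [611.7 -38.9 136.4] press [  0.3   0.5 136.4] az 36.2 tilt [ 0.002 -0.001] F [-2.27 -1.12  4.75] M [-0.12   0.27   0.208] w 39.8 q6 -0.71
```

>>> apply_moves(
  series=[
    [[0,0,0.007,0,0,1,0.2]],
  ],
)

```text
t: 11.4
ee_pos: [611.7, -38.9, 136.4]
orientation: [1.445, 2.787, -0.0]
ft_force: [-1.8, -0.5, 5.5]
width: 39.5
```

```bash
python3 -c "from h import *;st()"
```

```text
t 11.40 ee [611.7 -38.9 136.4] press [  0.4   0.5 136.4] az 35.2 tilt [ 0.002 -0.001] F [-1.78 -0.54  5.55] M [-0.144  0.286  0.204] w 39.5 q6 -0.70
```

>>> apply_moves(
  series=[
    [[0,0,0.007,0,0,1,0.2]],
  ],
)

```text
t: 11.5
ee_pos: [611.7, -38.9, 136.3]
orientation: [1.469, 2.775, -0.0]
ft_force: [-1.7, -1.2, 6.2]
width: 39.7
```

```bash
python3 -c "from h import *;st()"
```

```text
t 11.50 ee [611.7 -38.9 136.3] press [  0.4   0.5 136.3] az 34.2 tilt [ 0.002 -0.001] F [-1.65 -1.24  6.23] M [-0.222  0.266  0.222] w 39.7 q6 -0.68
```

>>> apply_moves(
  series=[
    [[0,0,0.007,0,0,1,0.2]],
  ],
)

```text
t: 11.6
ee_pos: [611.7, -38.9, 136.2]
orientation: [1.493, 2.762, 0.0]
ft_force: [-1.9, -0.9, 5.4]
width: 39.8
```

```bash
python3 -c "from h import *;st()"
```

```text
t 11.60 ee [611.7 -38.9 136.2] press [  0.4   0.5 136.2] az 33.2 tilt [ 0.002 -0.001] F [-1.85 -0.86  5.38] M [-0.226  0.376  0.211] w 39.8 q6 -0.66
```

>>> apply_moves(
  series=[
    [[0,0,-0.03,0,0,0.5,0.2]],
  ],
)

```text
t: 11.7
ee_pos: [611.7, -38.9, 136.3]
orientation: [1.505, 2.755, 0.0]
ft_force: [-0.1, -2.3, 2.3]
width: 39.8
```

```bash
python3 -c "from h import *;st()"
```

```text
t 11.70 ee [611.7 -38.9 136.3] press [  0.3   0.5 136.3] az 32.7 tilt [ 0.002 -0.001] F [-0.13 -2.33  2.31] M [-0.28   0.019  0.192] w 39.8 q6 -0.65
```

>>> apply_moves(
  series=[
    [[0,0,-0.01,0,0,0.5,0.2]],
  ],
)

```text
t: 11.8
ee_pos: [611.6, -38.9, 136.2]
orientation: [1.517, 2.749, 0.0]
ft_force: [0.7, -2.9, 2.8]
width: 39.6
```

```bash
python3 -c "from h import *;st()"
```

```text
t 11.80 ee [611.6 -38.9 136.2] press [  0.3   0.6 136.2] az 32.2 tilt [ 0.002 -0.001] F [ 0.71 -2.88  2.75] M [-0.428  0.018  0.194] w 39.6 q6 -0.64
```

>>> apply_moves(
  series=[
    [[0,0,0,0,0,0.5,0.2]],
  ],
)

```text
t: 11.9
ee_pos: [611.6, -38.8, 136.1]
orientation: [1.53, 2.742, 0.0]
ft_force: [0.4, -3.8, 4.1]
width: 39.4
```

```bash
python3 -c "from h import *;st()"
```

```text
t 11.90 ee [611.6 -38.8 136.1] press [  0.3   0.6 136.1] az 31.7 tilt [ 0.001 -0.001] F [ 0.35 -3.83  4.09] M [-0.609 -0.007  0.167] w 39.4 q6 -0.64
```

The torque rose from about 0.10 to 0.20 N m over 22°. The slope matches the given stiffness, which puts the clamp at about 25 N. I'll let go.

>>> apply_moves(
  series=[
    [[0,0,0,0,0,0,0.6],[0,0,0,0,0,0,0.8],[0,0,0,0,0,0,0.9],[0,0,0,0,0,0,0.9],[0,0,0,0,0,0,0.9],[0,0,0,0,0,0,0.9]],
  ],
)

```text
t: 12.5
ee_pos: [611.0, -38.3, 135.7]
orientation: [-1.53, -2.744, 0.0]
ft_force: [-0.1, -0.2, -0.9]
width: 78.5
```

```bash
python3 - <<'E'
from h import *
st();s=ctrl.get_image("side");d=ctrl.get_image("wrist")
cv2.imwrite("pics/f.png",np.hstack([cv2.resize(s["img"][150:250,260:380],(480,400),interpolation=2),d["img"][:,160:480]]))
E
```

```text
t 12.50 ee [611.  -38.3 135.7] press [ -0.2   1.4 135.7] az 31.7 tilt [-0.  0.] F [-0.13 -0.23 -0.93] M [-0.081  0.063  0.042] w 78.5 q6 -0.64
```

View pics/f.png

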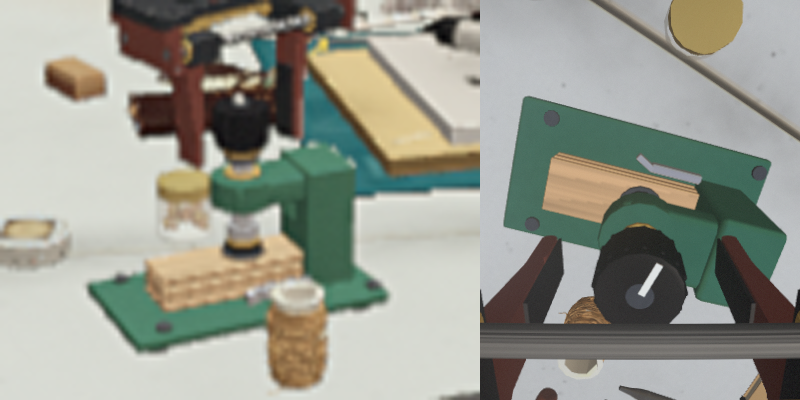

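The pad rests on the block, which is home. The white line kept its angle relative to the tool, so the knob turned without slipping. Both fingers are clear, so I'll retreat.

>>> apply_moves(
  series=[
    [[0,0,-0.5,0,0,0,0.9],[0,0,-2,0,0,0,0.9],[0,0,-4,0,0,0,0.9],[0,0,-4,0,0,0,0.9],[0,0,-2,0,0,0,0.9],[0,0,0,0,0,0,0.9],[0,0,0,0,0,0,0.9]],
  ],
)

```text
t: 13.3
ee_pos: [610.8, -38.3, 260.7]
orientation: [1.53, 2.744, 0.0]
ft_force: [-0.0, -0.5, -0.3]
width: 78.7
```

```bash
python3 - <<'E'
from h import *
st();print(ctrl.close_job())
E
```

```text
t 13.30 ee [610.8 -38.3 260.7] press [ -0.3   1.3 260.7] az 31.7 tilt [ 0. -0.] F [-0.02 -0.52 -0.29] M [-0.076 -0.015  0.047] w 78.7 q6 -0.64
the job is handed in; nothing more can be done
None
```

I pushed the block home against the column, clamped it with the knob at about 25 N, let go, moved clear and handed the job in at 13.3 s.

- **Block:** I pushed until it stopped firmly at the expected place, with about 15 N on the tool. The pictures afterwards show it against the column.
- **Clamping:** I turned the knob about 75° clockwise in one grip, following it down with a light push (2–6 N). Torque rose from about 0.10 to 0.17–0.22 N m over the last 20° or so, which points to roughly 20–28 N. This is inferred from noisy torque readings (about ±0.04 N m when turning faster), and the last one, 0.167, was on the low side. The clamp force was not measured directly.
- **After letting go:** The knob had turned with the gripper without slipping, and the pad was on the block. No shift of the press, jar, spool or tin could be seen, but I did not measure their positions again.
- **Knob seating:** This was not measured. Just after gripping, and before turning, the tool briefly pulled up on the knob with about 2.8 N, under the 3 N spring. Every reading taken while turning was downward.

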